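Clear the kiln lid, unlatch it and hold it open

ROBOT

A 6-joint arm with a two-finger parallel gripper is mounted at the origin on the work surface. World frame = base frame: x ahead of the robot, y to its left, z up, the work surface at z = 0. Lengths are in m, angles in rad, forces in N, time in s.
With the tool pointing down it reaches from about 0.275 to 0.825 m from the base axis. Payload 4.9 kg.
Tool frame: the origin (TCP) lies midway between the tips of the shut fingers; the grasp point (between the pads) lies 19 mm behind it (bot.grip_depth is the distance from the TCP to the grasp point, in m); y points along the fingers, x is the direction in which the jaws open and shut, and the axes are right-handed (so a half turn about y gives the same grasp; the last joint's range is limited). The gripper opens to 85 mm and grips with 20 to 120 N. Pads are 22 mm wide; open, the fingers measure 114 mm over their backs; the gripper's body (76 mm by 85 mm) begins 54 mm behind the grasp point. The pads swing forward as they close: fully open they stand 13 mm farther back than shut.
Start: joints at [1.199, 0.326, -0.193, 1.052, 0, 1.437], TCP at [0.13, 0.535, 0.231] pointing down, gripper open.
Joint ranges: [-2.65, 2.65], [-0.97, 1.79], [-1.3, 1.35], [-1.93, 2.1], [-1.47, 1.37], [-3.14, 3.14]. Speed limits (rad/s): [2.57, 2.57, 3.14, 3.14, 3.14, 3.14].

INTERFACE

Orientations are given as a unit quaternion [w, x, y, z].
In Python, from cell import bot gives the robot as it stands. Calls block until the motion is done:
- bot.move_pose(position, orientation): joint-space move of the TCP to a pose.
- bot.move_linear(position, speed=0.15, rotation=None, until_force=None): straight line of the TCP; rotation=None keeps the orientation; speed is the mean speed in m/s. With until_force (N) it stops when the force on the tool has changed by that much, and returns True; else False.
- bot.goto_joints(angles): joint-space move.
- bot.set_gripper(opening, grasp_force=None): opening from 0.0 (shut) to 1.0 (fully open); grasp_force is the grip in N (None keeps the last); returns when the fingers have stopped.
- bot.wait(seconds).
- bot.solve_ik(position, orientation): joint angles nearest the present ones, or None.
- bot.camera(name): name is "scene" or "top"; returns the picture (420x560x3 uint8, red, green, blue); there is no depth.
- bot.calibration(name): a dict with "mtx" (3x3 intrinsics, pixels), "extrinsics" (4x4, takes a point from world to camera coordinates). Camera axes: x right, y down, z forward; pixel columns grow to the right and rows downward; lengths in m; the calibration is good to about 2 mm. A picture is of the moment at which its call begins. calibration takes no time and is no camera call.
A pose or a line that the arm cannot do raises bot.PlanningError and nothing moves.
- bot.close_job(): hands the job in, once; it reports no verdict.
Trained networks look in the newest picture that a camera, given by its name, has taken for a name from the list of things; names that differ only in an ending like _2 or _b are one class to them, and where a whole thing is asked for, a point or a joint stands for the part that bears it (a point fixed in the world has none). Each returns a list of dicts, best first, with "confidence" (0 to 1); they miss things now and then, are a little off and sometimes report something else, mostly with a low value. They report only what shows in the picture. A call takes as long as a camera call. They do not tell look-alikes from the thing itself.
- bot.search_frame(camera, thing): "bbox" ([left, top, width, height] in pixels, round what is visible of it).
Readings, each from a call of its own:
- bot.read_clock(): time.
- bot.read_joint_positions(): joint angles.
- bot.read_joint_vel(): joint speeds.
- bot.read_joint_efforts(): joint torques, N m.
- bot.read_position(): TCP position.
- bot.read_tool_rot(): TCP orientation.
- bot.read_ft_force(): force on the tool from outside, world axes, zero at the start.
- bot.read_moment(): the same for the moment, N m.
- bot.read_gripper_width(): opening from 0.0 (shut) to 1.0 (fully open).
Only numpy, scipy, OpenCV 4.12 (cv2) and the standard library are available. Lean on these libraries where they do the work, as an engineer would, in place of code of your own. Each camera call takes 0.05 s, during which the arm holds its last target. There are 200 camera calls.

TASK

Two kiln props, one square and one round, were left standing on the lid of the bench kiln: first drop both into the red bin. Then pull the red grip of the lid's spring latch sideways until the bolt is out of its keeper, lift the lid by that grip until its front edge is up by about a hand's breadth (10 cm), and finish while still holding it there by the grip. Leave the yellow bin, the glass rack and the jar where they stand.

Things in the scene. Friction and masses are not known exactly. Their poses are not given: they have to be found in the camera images.
- kiln: Bench-top glass kiln, fixed: teal case, dark steel lid, 270 mm deep (x) by 320 mm wide (y). Origin at the centre of its underside; x points from front to rear, z up; the front, with the latch, faces the robot. The lid is the slab from z = 135 to 185 mm, flat on top. A grey controller box, 115 mm high, is on the rear half of its -y side.
- lid (a joint): Opening angle of the lid in rad: 0 shut, grows as its front edge rises (0.36 is about 100 mm), stop at 1.2. The hinge is at the rear, on the line x = +141 mm, z = 140 mm of the kiln's frame, along y. Lid about 1.3 kg, about 7 N at the grip; it falls shut when let go and cannot open while the bolt is in the keeper.
- lid_lip (a point): Middle of the lid's lower front edge; with the lid shut at x = -135 mm, y = 0, z = 137 mm in the kiln's frame.
- latch (a joint): Travel of the spring bolt on the lid's front edge in m: 0 at rest with its tip 10 mm deep in the keeper, grows as it is pulled to the kiln's +y (left, seen from the robot), stop at 0.022. Out of the keeper beyond 0.010. The spring pulls back with 7 N at rest and 12.5 N at the stop; let go, the bolt springs back.
- pull_center (a point): Centre of the latch's grip: upright red paddle with a round top, 14 mm thick (kiln y), 28 mm wide (kiln x), from 27 mm below this point to 24 mm above. Rigid on the bolt; the lid is lifted by it and it tilts with the lid. Lid shut, latch at rest: x = -153, y = 0, z = 220 mm in the kiln's frame. The tops of the bolt's lugs lie 36 mm below this point.
- pull_grip: The red grip itself; its origin lies on the bolt's axis, 48 mm below pull_center.
- keeper: Steel eye fixed to the case front, on the -y side of the latch, that holds the bolt's tip: x = -136 to -170 mm, y = -62 to -72 mm, top at z = 188 mm in the kiln's frame, which is also its own origin and axes.
- square_prop_center (a point): Centre of the square kiln prop, a sand-coloured ceramic post 28 x 28 mm, 50 mm high, about 75 g, standing on the lid; axes along its sides, z up at the start.
- round_prop_center (a point): Centre of the round kiln prop, a sand-coloured ceramic post 30 mm in diameter, 44 mm high, about 60 g, standing on the lid; z up at the start.
- red_bin: Red open picking bin, empty, loose on the bench, left or right of the kiln: 180 mm (its x) by 140 mm (its y), 80 mm high, walls and floor 4 mm. Origin at the centre of its underside, z up.
- yellow_bin: Yellow bin of the same size with glass offcuts in it, on the other side of the kiln; leave it alone.
- glass_rack: Small plywood rack with upright glass panes, 150 x 100 mm, 130 mm high; origin at the centre of its underside; leave it alone.
- frit_jar: Jar of coloured glass grains with a black cap, 68 mm in diameter, 100 mm high; origin at the centre of its underside; leave it alone.
Not all that is in view belongs to the job. What is shaped like the part that bears round_prop_center but green is not meant.

How it is judged:
On the way, in this order (a step that is already met when the one before it is completed fails the run):
1. both kiln props lie in the red bin (x of square_prop_center in the frame of red_bin between -0.088 and 0.088 m and y of square_prop_center in the frame of red_bin between -0.068 and 0.068 m and z of square_prop_center in the frame of red_bin between 0 and 0.075 m and x of round_prop_center in the frame of red_bin between -0.088 and 0.088 m and y of round_prop_center in the frame of red_bin between -0.068 and 0.068 m and z of round_prop_center in the frame of red_bin between 0 and 0.075 m and angle between red_bin's own z axis and vertical below 0.2 rad), for 0.2 s.
2. the latch bolt is pulled out of its keeper (more than 10 mm) with the lid still shut (value of joint latch above 0.0103 m and value of joint lid below 0.06 rad), for 0.05 s.
3. the lid is raised by the latch grip, front edge about 10 cm up (value of joint lid between 0.27 and 0.62 rad and contact force between pull_grip and the fingers above 3 N), for 0.2 s.
At the end, for the whole second after the job is handed in: The lid is held still by the robot's fingers on the red latch grip (force on it over 3 N) at 0.27 to 0.62 rad, that is with the front edge about 7 to 16 cm up; both kiln props lie inside the red bin, which stands upright; the bystanders have not moved (all of step 1 and all of step 3 and velocity of joint lid between -0.1 and 0.1 rad/s); the arm keeps its last pose, push and grip.
It fails at once if the yellow bin is moved by more than 25 mm or tipped (distance of yellow_bin from where it was at the start of the episode above 0.025 m or angle between yellow_bin's own z axis and vertical above 0.3 rad).
It fails at once if the glass rack is moved by more than 25 mm or tipped (distance of glass_rack from where it was at the start of the episode above 0.025 m or angle between glass_rack's own z axis and vertical above 0.3 rad).
It fails at once if the jar is moved by more than 25 mm or tipped (distance of frit_jar from where it was at the start of the episode above 0.025 m or angle between frit_jar's own z axis and vertical above 0.3 rad).
It fails at once if the lid is lifted while a prop is not in the red bin (value of joint lid above 0.1 rad and not (x of square_prop_center in the frame of red_bin between -0.088 and 0.088 m and y of square_prop_center in the frame of red_bin between -0.068 and 0.068 m and z of square_prop_center in the frame of red_bin between 0 and 0.075 m and x of round_prop_center in the frame of red_bin between -0.088 and 0.088 m and y of round_prop_center in the frame of red_bin between -0.068 and 0.068 m and z of round_prop_center in the frame of red_bin between 0 and 0.075 m)).
It also fails if it takes over 67 s, if anything falls off the work surface, if the arm or the gripper's body presses on something with over 40 N, if the wrist force passes 120 N, or if a joint passes its speed limit or range.

## Working session

There is one attempt and no reset: what is moved stays moved. The work goes in short steps, each a Python script; the robot and the scene stay as the last script left them, time stands still between calls to the robot, and variables do not carry over. Pictures are saved under pics/ and viewed, about 8 in all and at most 12, crops included, and the job is handed in when it is done.

```bash
mkdir -p pics
python3 - <<'E'
from cell import bot
import cv2,numpy as np
for c in ["scene","top"]:
    im=bot.camera(c); cv2.imwrite(f"pics/{c}0.png",cv2.resize(im[:,:,::-1],None,fx=1.4,fy=1.4))
    k=bot.calibration(c); print(c,k["mtx"].round(1).tolist(),k["extrinsics"].round(4).tolist())
    for t in ["square_prop_center","round_prop_center","red_bin","pull_grip","keeper","kiln","yellow_bin","glass_rack","frit_jar"]:
        print(t,[(np.round(d["bbox"]).tolist(),round(d["confidence"],2)) for d in bot.search_frame(c,t)[:3]])
print(bot.read_clock(),bot.read_tool_rot())
E
```

```text
scene [[449.7, 0.0, 283.1], [0.0, 449.7, 212.2], [0.0, 0.0, 1.0]] [[0.7939, 0.6078, -0.02, -0.4742], [0.3619, -0.4987, -0.7876, -0.0885], [-0.4887, 0.618, -0.6158, 1.5385], [0.0, 0.0, 0.0, 1.0]]
square_prop_center [([279.0, 166.0, 14.0, 25.0], 0.75)]
round_prop_center [([234.0, 208.0, 14.0, 24.0], 0.54), ([212.0, 291.0, 14.0, 18.0], 0.54), ([280.0, 167.0, 12.0, 22.0], 0.2)]
red_bin [([274.0, 149.0, 74.0, 40.0], 0.87)]
pull_grip [([228.0, 171.0, 10.0, 27.0], 0.52)]
keeper []
kiln [([199.0, 169.0, 161.0, 160.0], 0.93)]
yellow_bin [([96.0, 249.0, 94.0, 87.0], 0.65)]
glass_rack [([171.0, 316.0, 86.0, 89.0], 0.83), ([214.0, 175.0, 28.0, 38.0], 0.69)]
frit_jar [([368.0, 182.0, 23.0, 41.0], 0.7)]
top [[401.9, 0.0, 285.1], [0.0, 401.9, 209.3], [0.0, 0.0, 1.0]] [[0.0095, -0.9998, 0.0163, -0.0068], [-0.9844, -0.0122, -0.1758, 0.6078], [0.1759, -0.0144, -0.9843, 1.0033], [0.0, 0.0, 0.0, 1.0]]
square_prop_center [([245.0, 211.0, 16.0, 18.0], 0.72), ([283.0, 258.0, 43.0, 15.0], 0.71)]
round_prop_center [([335.0, 209.0, 15.0, 15.0], 0.72), ([394.0, 154.0, 53.0, 60.0], 0.15)]
red_bin [([111.0, 233.0, 74.0, 77.0], 0.96)]
pull_grip [([296.0, 260.0, 10.0, 12.0], 0.49)]
keeper [([284.0, 259.0, 42.0, 12.0], 0.44), ([321.0, 256.0, 6.0, 16.0], 0.42)]
kiln [([224.0, 138.0, 152.0, 132.0], 0.97)]
yellow_bin [([377.0, 251.0, 71.0, 82.0], 0.74)]
glass_rack [([391.0, 155.0, 55.0, 62.0], 0.98)]
frit_jar [([146.0, 153.0, 39.0, 33.0], 0.74)]
1.0 [ 0.55581944 -0.5557702  -0.43715596  0.43712573]
```

View pics/scene0.png

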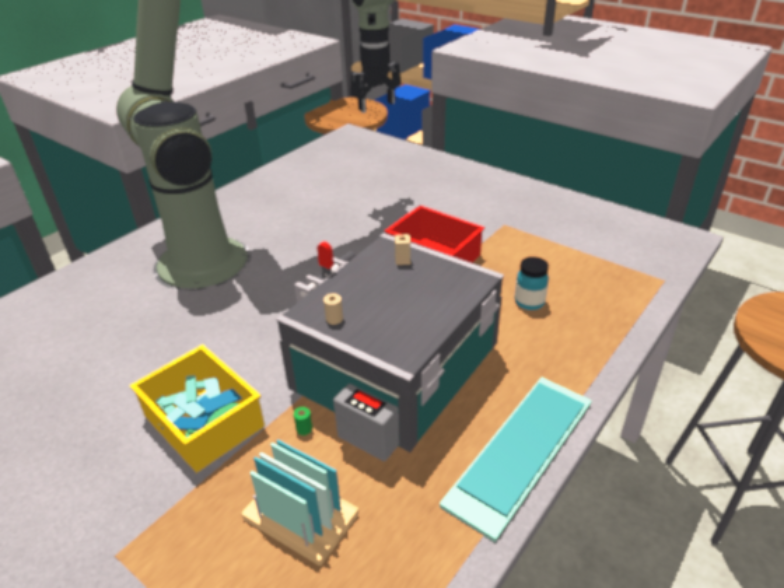

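View pics/top0.png

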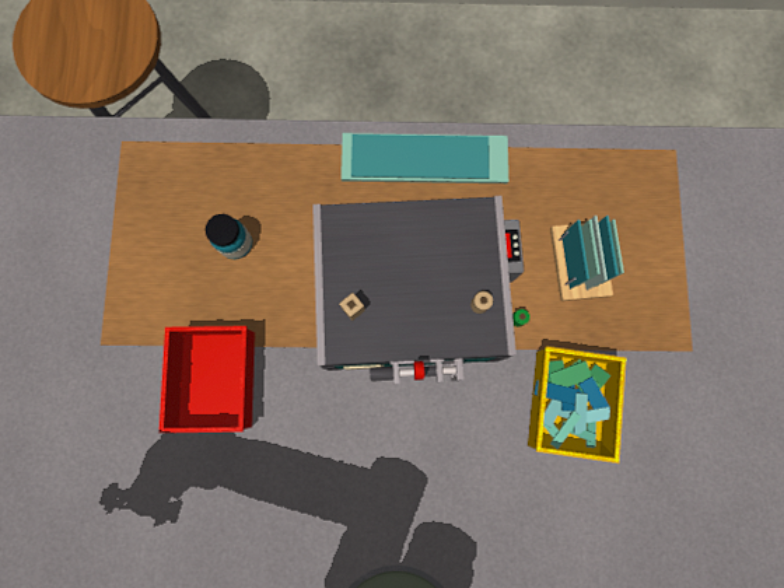

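The scene view shows both props on the lid (square ~(402,250), round ~(333,310)), and the red grip at (326,255). The top view shows the red bin on the left (207,380), and the green decoy at (521,316). Next I'll take a zoomed crop for accuracy.

```bash
cat > h.py <<'E'
from cell import bot
import cv2,numpy as np
def ray(c,u,v):
    k=bot.calibration(c);E=k["extrinsics"];R=E[:3,:3];t=E[:3,3]
    d=R.T@np.linalg.solve(k["mtx"],[u,v,1.]);return -R.T@t,d
def atz(c,u,v,z):
    o,d=ray(c,u,v);return o+d*(z-o[2])/d[2]
def tri(a,b):
    (o1,d1),(o2,d2)=ray("top",*a),ray("scene",*b)
    d1/=np.linalg.norm(d1);d2/=np.linalg.norm(d2)
    s=np.linalg.lstsq(np.c_[d1,-d2],o2-o1,rcond=None)[0]
    p,q=o1+s[0]*d1,o2+s[1]*d2;return (p+q)/2,np.linalg.norm(p-q)
def proj(c,p):
    k=bot.calibration(c);E=k["extrinsics"];q=k["mtx"]@(E[:3,:3]@np.array(p)+E[:3,3]);return q[:2]/q[2]
def crop(c,x,y,w,h,f,name):
    im=bot.camera(c)[y:y+h,x:x+w,::-1];cv2.imwrite("pics/"+name,cv2.resize(im,None,fx=f,fy=f,interpolation=cv2.INTER_CUBIC))
E
python3 - <<'E'
from h import *
crop("top",220,130,160,145,5,"crop1.png")
for n,u,v,z in [("sq top",253,217,.235),("rd top",345.3,214.3,.229),("grip",299,264,.24)]: print(n,atz("top",u,v,z).round(4))
for u,v in [(111,233),(185,233),(111,310),(185,310)]: print("bin",atz("top",u,v,.08).round(3))
print("rd alt",atz("top",342.5,216.5,.207).round(4),"sq alt",atz("top",253,220,.21).round(4))
E
```

```text
sq top [0.5576 0.0717 0.235 ]
rd top [ 0.5669 -0.1295  0.229 ]
grip [ 0.4576 -0.0279  0.24  ]
bin [0.537 0.438 0.08 ]
bin [0.539 0.253 0.08 ]
bin [0.348 0.422 0.08 ]
bin [0.35  0.243 0.08 ]
rd alt [ 0.5655 -0.1268  0.207 ] sq alt [0.5548 0.0732 0.21  ]
```

View pics/crop1.png

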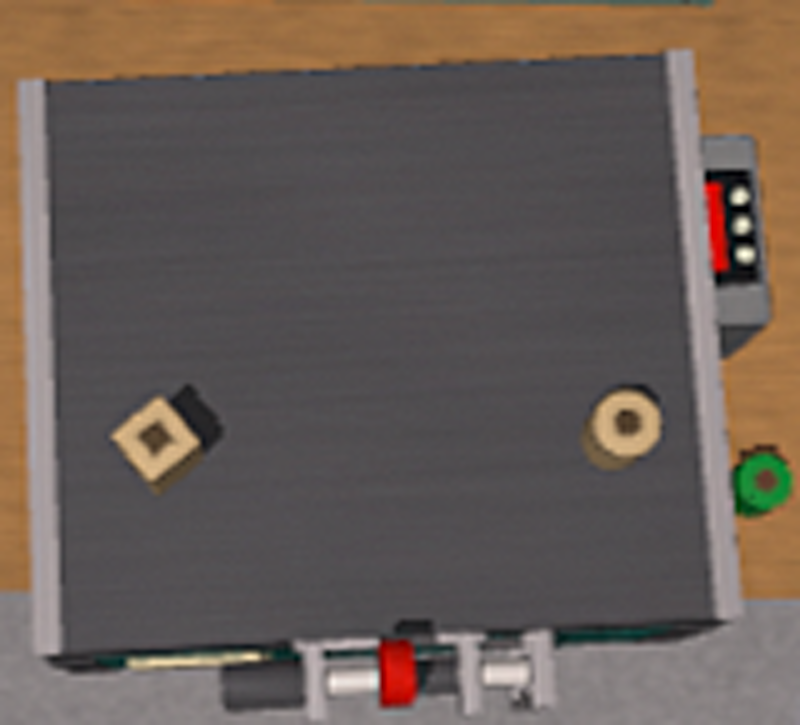

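Run:
```python
from h import *
f=lambda x,y,z:atz("top",220+x/5-.4,130+y/5-.4,z)
C=[f(20,80,.185),f(692,50,.185),f(38,655,.185),f(740,617,.185)]
print(np.round(C,4)); RL,RR,FL,FR=C
for d in (RL-FL,RR-FR): print(np.linalg.norm(d),np.degrees(np.arctan2(d[1],d[0])))
for d in (RL-RR,FL-FR): print(np.linalg.norm(d),np.degrees(np.arctan2(-d[0],d[1])))
print("ctr",np.mean(C,0))
q=[f(x,y,.235) for x,y in [(111,437),(156,394),(201,436),(157,482)]];print(np.round(q,4),np.mean(q,0))
print("rd",f(628,424,.229))
print("grip",f(398,672,.242)); print("keeper",f(541,670,.188))
```

```text
[[ 0.7352  0.1483  0.185 ]
 [ 0.7549 -0.1702  0.185 ]
 [ 0.4658  0.1305  0.185 ]
 [ 0.4861 -0.1859  0.185 ]]
0.2699687545442641 3.789934569377919
0.2692510809809692 3.351189205569143
0.3191311259259748 3.548150366930613
0.3170671090461569 3.677691167263715
ctr [ 0.61051291 -0.0193168   0.185     ]
[[0.5573 0.0959 0.235 ]
 [0.5764 0.0769 0.235 ]
 [0.5582 0.057  0.235 ]
 [0.5379 0.0756 0.235 ]] [0.55744326 0.07636893 0.235     ]
rd [ 0.56670974 -0.1292601   0.229     ]
grip [ 0.45749526 -0.02822333  0.242     ]
keeper [ 0.4612954  -0.09510721  0.188     ]
```

```bash
cat >> h.py <<'E'
from scipy.spatial.transform import Rotation as Rot
def down(a,tilt=None):
    R=np.array([[np.cos(a),0,-np.sin(a)],[np.sin(a),0,np.cos(a)],[0,-1,0]])
    if tilt is not None: R=tilt@R
    return Rot.from_matrix(R).as_quat(scalar_first=True).tolist()
def best(p,a):
    q0=np.array(bot.read_joint_positions());o=[]
    for b in (a,a+np.pi):
        q=bot.solve_ik(p,down(b))
        if q is not None:o.append((np.abs(np.array(q)-q0).max(),b))
    return min(o)[1]
E
cat > pick.py <<'E'
from h import *
def pick(x,y,z,a,bx,by,bz):
    a=best([x,y,.31],a);bot.move_pose([x,y,.31],down(a))
    bot.set_gripper(.75)
    bot.move_linear([x,y,z],speed=.15)
    bot.set_gripper(0,40);print("width",bot.read_gripper_width(),bot.read_clock())
    bot.move_linear([x,y,.32],speed=.2)
    b=best([bx,by,.25],0.);bot.move_pose([bx,by,.25],down(b))
    print("width",bot.read_gripper_width())
    bot.move_linear([bx,by,bz],speed=.15)
    bot.set_gripper(.6);bot.wait(.2)
    bot.move_linear([bx,by,.28],speed=.25);print(bot.read_clock())
E
python3 - <<'E'
from pick import *
pick(.5574,.0764,.200,np.pi/4,.475,.342,.05)
crop("top",80,130,320,200,2.5,"c2.png")
E
```

```text
width 0.32285216799717037 4.95
width 0.32318160572574217
9.975
```

View pics/c2.png

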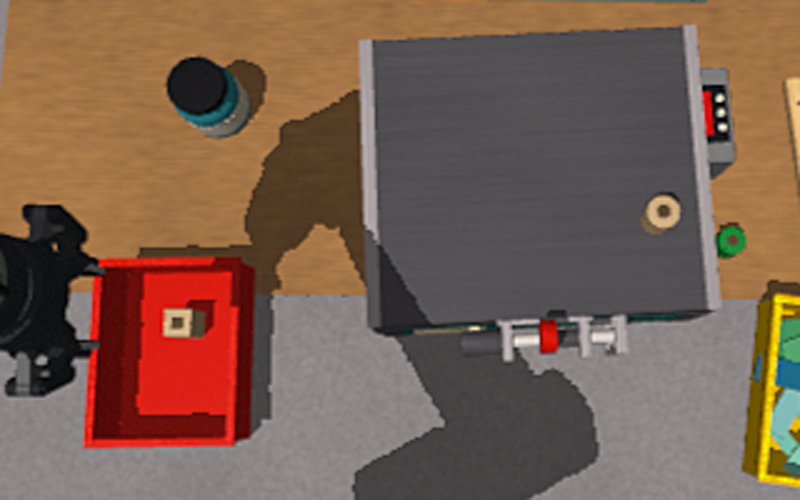

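The square prop stands in the red bin at about (183,322), and the round prop is untouched at (662,212). Next is the round prop.

Run:
```python
from pick import *
pick(.5667,-.1293,.198,np.pi/2+.063,.402,.342,.06)
crop("top",80,130,320,200,2.5,"c3.png")
# plan check for the lid phase
c=np.array([.6105,-.0193]);yw=.063
ex=np.array([np.cos(yw),np.sin(yw),0]);ey=np.array([-np.sin(yw),np.cos(yw),0])
K=np.array([*c,0])
g=K-.153*ex+np.array([0,0,.22]);print(g)
a=best([g[0],g[1],.30],np.pi/2+yw);print(a)
for th in (0,.2,.4):
    R=Rot.from_rotvec(ey*th);H=K+.141*ex+np.array([0,0,.14])
    p=H+R.apply(g+[0,0,-.017]+.015*ey-H)
    print(th,p,bot.solve_ik(p.tolist(),down(a,R.as_matrix())))
```

```text
width 0.33609435268237003 13.3667
width 0.33504556722039525
18.95
[ 0.45780353 -0.02893263  0.22      ]
4.775388980384689
0 [ 0.45685915 -0.01396238  0.203     ] [-0.19228108  0.17843034 -0.46779055  0.92457543  0.          2.88631157]
0.2 [ 0.47519929 -0.01280542  0.26015298] [-0.15470889  0.32899534 -0.1350241   1.3021765  -0.0429244   2.9280915 ]
0.4 [ 0.50450586 -0.01095666  0.31251584] [-0.12415223  0.53417739  0.2513517   1.68169088 -0.07251935  2.96891   ]
```

View pics/c3.png

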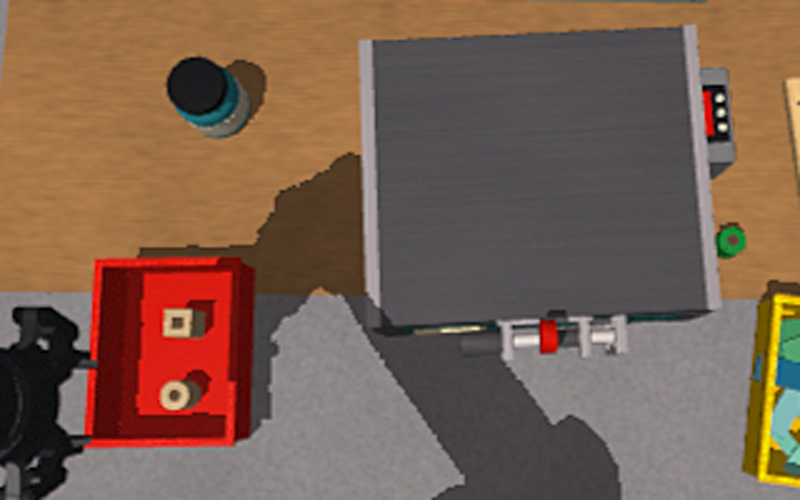

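Both props stand in the red bin, at (180,322) and (178,395). Next I'll grip the latch and pull it.

```bash
cat > lid.py <<'E'
from h import *
yw=.063;a=np.pi/2+yw
ex=np.array([np.cos(yw),np.sin(yw),0]);ey=np.array([-np.sin(yw),np.cos(yw),0])
K=np.array([.6105,-.0193,0]);g=K-.153*ex+np.array([0,0,.203]);H=K+.141*ex+np.array([0,0,.14])
E
python3 - <<'E'
from lid import *
bot.move_pose([g[0],g[1],.31],down(a)); bot.set_gripper(.6)
f0=np.array(bot.read_ft_force())
print(bot.move_linear(g.tolist(),speed=.12,until_force=10))
bot.set_gripper(0,90);print("w",bot.read_gripper_width(),(np.array(bot.read_ft_force())-f0).round(1),np.array(bot.read_position()).round(4))
for d in (.008,.0165):
    bot.move_linear((g+d*ey).tolist(),speed=.04);bot.wait(.1)
    print(d,(np.array(bot.read_ft_force())-f0).round(1),((np.array(bot.read_position())-g)@ey).round(4))
print(bot.read_clock())
crop("top",270,235,80,60,8,"c4.png")
crop("scene",190,130,130,100,6,"c5.png")
E
```

```text
False
w 0.15202591320522582 [-1.7  2.9  5.1] [ 0.4582 -0.0286  0.2037]
0.008 [-0.4 -8.1  4. ] 0.0053
0.0165 [ -0.3 -10.6   3. ] 0.0132
23.6667
```

View pics/c5.png

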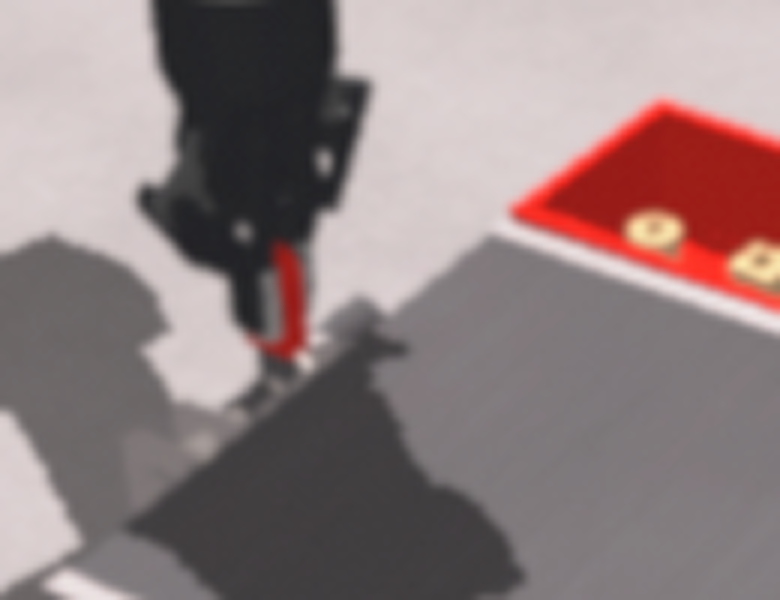

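The grip is held (width 0.15). The side force of about 10.6 N matches roughly 14 mm of bolt travel. I'll pull slightly further for margin, then lift along the hinge arc while watching the force.

Run:
```python
from lid import *
d=.0195
bot.move_linear((g+d*ey).tolist(),speed=.04);bot.wait(.15)
print(np.array(bot.read_ft_force()).round(1),((np.array(bot.read_position())-g)@ey).round(4))
for th in np.arange(.06,.421,.06):
    R=Rot.from_rotvec(ey*th);p=H+R.apply(g+d*ey-H)
    bot.move_linear(p.tolist(),speed=.06,rotation=down(a,R.as_matrix()))
    f=np.array(bot.read_ft_force());m=np.array(bot.read_position())
    print(round(th,2),f.round(1),(m-p).round(4),round(bot.read_gripper_width(),3))
    if np.linalg.norm(f)>45: print("STOP");break
bot.wait(.3);print(bot.read_clock(),np.array(bot.read_ft_force()).round(1))
im=bot.camera("scene");cv2.imwrite("pics/s6.png",cv2.resize(im[90:390,90:490,::-1],None,fx=2,fy=2,interpolation=cv2.INTER_CUBIC))
```

```text
[ -0.8 -11.3   3.7] 0.016
0.06 [  0.8 -11.3  -5.8] [ 0.0002 -0.0033 -0.0006] 0.155
0.12 [ -0.4 -11.4  -4.6] [ 0.0001 -0.0033 -0.0008] 0.157
0.18 [  0.  -10.2  -5. ] [ 0.     -0.0034 -0.0008] 0.152
0.24 [ -1.6 -10.5  -4.4] [-0.     -0.0034 -0.0008] 0.151
0.3 [ -2.1 -11.4  -4.4] [-0.0001 -0.0035 -0.0008] 0.153
0.36 [ -2.7 -11.3  -3. ] [-0.0002 -0.0035 -0.0008] 0.153
0.42 [ -3.6 -11.2  -1.9] [-0.0002 -0.0036 -0.0007] 0.151
27.6167 [ -3.3 -10.9  -3.3]
```

View pics/s6.png

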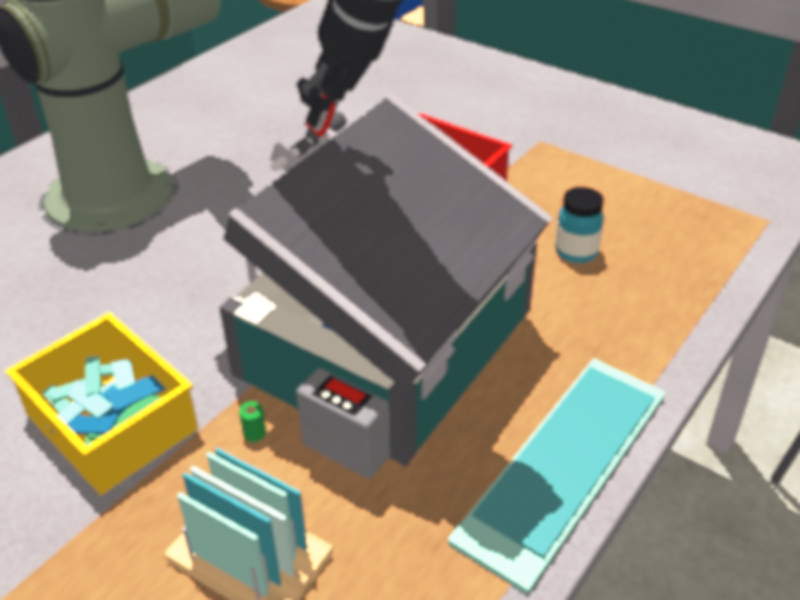

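The lid is open at about 0.42 rad and the fingers are on the red grip at (320,120). The yellow bin, rack and jar are where they were. I'll do a quick drift check and hand in.

Run:
```python
from h import *
a=np.array(bot.read_position());bot.wait(.6);b=np.array(bot.read_position())
print((b-a).round(5),bot.read_gripper_width(),np.array(bot.read_ft_force()).round(1))
bot.camera("top")
for t in ["red_bin","square_prop_center","round_prop_center","frit_jar","glass_rack","yellow_bin"]: print(t,[np.round(x["bbox"]).tolist() for x in bot.search_frame("top",t)[:2]])
bot.close_job()
```

```text
[ 0.e+00  1.e-05 -3.e-05] 0.15219748813878892 [ -2.2 -11.2  -3.4]
red_bin [[112.0, 234.0, 70.0, 75.0]]
square_prop_center [[147.0, 256.0, 14.0, 11.0]]
round_prop_center []
frit_jar [[144.0, 151.0, 36.0, 32.0]]
glass_rack [[392.0, 155.0, 53.0, 59.0]]
yellow_bin [[376.0, 248.0, 70.0, 86.0]]
the job is handed in; nothing more can be done
```

I dropped both props into the red bin, then pulled the latch grip sideways about 16 mm. I lifted the lid by the grip to about 0.42 rad (front edge about 11 cm up) and handed the job in while still holding it, shortly after 28 s on the clock.

- **Hold:** in the last check the arm drifted less than 0.1 mm over 0.6 s. The gripper width was steady at the grip's thickness, with about 11 N of side force and 3 N vertical.
- **Lid angle:** this comes from the arm's motion and a scene picture that shows the lid open; there is no direct joint reading.
- **Props:** the last detector call found the square prop in the bin but missed the round one. Earlier pictures, before the lift, showed both standing in the bin, and nothing went near it afterwards.
- **Bystanders:** the yellow bin, glass rack and jar were within a few pixels of their starting positions.

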